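# Load the cord winder, refit its pointer knob and hold it on jog

## Task

Get the cord winder ready and jog it: first set the empty bobbin with the square flanges all the way down into the square nest on the winder's drive plate and let go of it. Then refit the loose pointer knob on the winder's D-shaft, flat to flat and fully home, press it down against the shaft's spring to the bottom of its travel, and finish while still holding the knob pressed down. Leave the round bobbin, the spool of cord and the screwdriver where they are.

Things in the scene. Friction and masses are not known exactly. Their poses are not given: they have to be found in the camera images.
- square_bobbin: empty white plastic bobbin standing upright on the bench, 46 mm high: two square flanges 50 x 50 x 8 mm (heights 0 to 8 and 38 to 46 mm) on a round core of 26 mm; the lower edge is chamfered 2 mm. Grasp the upper flange across two opposite sides. Origin at the centre of its underside, z up, x and y square to the flange's sides. 50 to 100 g. It may stand left or right of the winder.
- nest_floor (a point): centre of the floor of the square nest on the winder's drive plate; z up, x and y along its sides, about 90 mm above the bench. Recess 54 mm square, 10 mm deep, its mouth chamfered to 60 mm, in a 74 mm square aluminium frame. The bobbin fits at any quarter turn. The plate starts at any angle and turns about z with stiff friction (0.15 N m). The cord guide's post is at least 95 mm from here.
- knob: loose black pointer knob, upright on the bench: round skirt 46 mm across, 17 mm high; on it a grip bar 13 mm thick, 42 mm long (along x), up to 37.5 mm high, with a nose at its +x end and a white line on top. Origin at the centre of the underside, z up, x along the pointer. Below, a D-bore 13.6 mm wide, 14 mm deep, mouth widened 2 mm; its flat, 3.8 mm off the axis, is on the pointer's side. 60 g.
- shaft_tip (a point): centre of the top of the upright steel D-shaft, 28 mm above the winder's black panel, 103 mm above the bench; z up, x square to and out of its flat: the knob's pointer must point that way. 12 mm thick, flat 3 mm off the axis, last 3 mm tapered. Knob fully home: its underside is 14 mm below the tip. Turns with stiff friction (0.08 N m) and starts within 50 degrees of pointing away from the robot.
- jog_shaft (a joint): how far the D-shaft is pressed down, in m: 0 up (a spring holds it there), 0.008 at its stop. Pushing takes 5 N at the start and 9 N at the stop; it springs back when let go. Pressing it jogs the winder.
- winder: the cord winder, fixed: grey housing 200 mm deep (x), 280 mm wide (y), flat top 75 mm above the bench. Origin under its centre at bench level, x to its rear, y to its left. Nest 66 mm left of and 12 mm in front of the centre; shaft 82 mm right of and 30 mm in front. Along the rear edge stand a counter and wheel (36 mm above the top) and at the left the cord guide's post and arm (85 mm).
- round_bobbin: bystander: white bobbin with round flanges, 58 mm in diameter and 46 mm high, origin at the centre of its underside. Too big for the nest. It stands left or right of the winder, where the square one does not.
- cord_spool: bystander: spool of black cord with pale flanges, 110 mm in diameter, 75 mm high, origin at the centre of its underside, at the left rear of the bench.
- screwdriver: bystander: screwdriver 170 mm long with a black handle, lying at the right rear of the bench, origin under its middle.
Things that resemble listed ones, but are neither listed nor needed, are in the scene too. Leave any orange look-alike of the knob alone.

How it is judged:
By the outcome, as a careful person would: the job done as asked, in the order asked, and still so for the second after the job is handed in, while the arm keeps its last pose, push and grip.
It also fails if it takes over 64 s, if anything falls off the work surface, if the arm or the gripper's body presses on something with over 40 N, if the wrist force passes 120 N, or if a joint passes its speed limit or range.

## Robot

A 7-joint arm with a two-finger parallel gripper is mounted at the origin on the work surface. World frame = base frame: x ahead of the robot, y to its left, z up, the work surface at z = 0. Lengths are in m, angles in rad, forces in N, time in s.
With the tool pointing down it reaches from about 0.425 to 0.95 m from the base axis. Payload 4.7 kg.
Tool frame: the origin (TCP) lies at the very end of the fingers, on their centre line; the grasp point (between the pads) lies 19 mm behind it; z points along the fingers, y is the line along which they close (so a half turn about z gives the same grasp; the last joint's range is limited). The gripper opens to 85 mm and grips with 20 to 120 N. Pads are 22 mm wide; open, the fingers measure 114 mm over their backs; the gripper's body (76 mm by 85 mm) begins 54 mm behind the grasp point. The pads swing forward as they close: fully open they stand 13 mm farther back than shut.
Start: joints at [1.275, 0.469, -0.049, 1.532, 0.024, 1.141, -0.082], TCP at [0.178, -0.651, 0.231] pointing down, gripper open.
Joint ranges: [-2.59, 2.59], [-0.33, 1.99], [-1.39, 1.29], [0.1, 2.45], [-1.04, 4.18], [0.21, 1.99], [-2.66, 2.66]. Speed limits (rad/s): [2.57, 2.57, 3.14, 3.14, 3.14, 3.14, 3.14].

## Interface

Orientations are given as [roll, pitch, yaw] about the fixed x, y, z axes, in that order (R = Rz(yaw) Ry(pitch) Rx(roll)).
In Python, from workcell import bot gives the robot as it stands.
- The arm moves only by the shell command python3 -m jog 'ROWS' [OPENING] [FORCE]. ROWS is JSON, a list of rows, each a list of 4 numbers: the shift along the tool's x, y, z in mm, then the turn about the tool's z in rad. A call has 1 to 20 rows; each row is the pose to reach, as a shift and turn from the pose commanded when the call began, along the tool's axes at that moment; what a row does not reach only later rows make up. A row lasts 1/10 s, in which the tool goes at most 50 mm and 8.59 degrees, less where a joint would pass 70% of its speed; a pose out of reach is approached as far as the arm can. A call with a gripper value outside its range is refused whole. OPENING is the finger opening in mm, from 0 to 85.4, set as the call begins (- or left out, the last holds). The fingers move at their own pace and stop on an object; FORCE is the grip in N (left out, the last holds). Time passes only in rows, so rows that repeat a pose let the fingers close. It gives the time, the measured TCP pose, the force, the opening and the grip force at its end, in the units of the state.
- bot.sense(): the state, without advancing time (a new reading comes with each control period).
- bot.snapshot(name): name is "scene" or "top" or "wrist"; returns a dict with "pixels" (420x560x3 uint8, red, green, blue), "K" (3x3 intrinsics, pixels), "R" (3x3) and "t" (3): a world point X has camera coordinates R X + t; the wrist camera has in their place "T_tool_cam" (4x4, takes a point from camera to tool coordinates, whose origin is the TCP and whose axes are the flange's). Camera axes: x right, y down, z forward; pixel columns grow to the right and rows downward; lengths in m; the calibration is good to about 2 mm. A picture is of the moment at which its call begins: read the wrist's pose just before it. There is no depth.
- bot.sign_off(): hands the job in; it is judged then, once.
The state is a dict: "clock": time; "joints": joint angles; "dq": joint speeds; "joint_efforts": joint torques, N m; "eef_pos": TCP position; "eef_rot": TCP orientation; "wrist_force": force on the tool from outside, world axes, zero at the start; "wrist_torque": the same for the moment, N m; "width": finger opening in m; "gripper_force": force on a finger pad.
Only numpy, scipy, OpenCV 4.12 (cv2) and the standard library are available. Lean on these libraries where they do the work, as an engineer would, in place of code of your own. Each camera call takes 0.05 s, during which the arm holds its last target. There are 200 camera calls.

## Working session

There is one attempt and no reset: what is moved stays moved. The work goes in short steps, Python scripts to look and compute and a shell command to move; the robot and the scene stay as the last step left them, time stands still between calls to the robot, and variables do not carry over. Pictures are saved under pics/ and viewed, at most 10 in all, crops included, and the job is handed in when it is done.

```bash
ls; mkdir -p pics
python3 - <<'E'
from workcell import bot
import cv2,numpy as np,pickle
s=bot.sense(); print({k:np.round(v,4).tolist() for k,v in s.items()})
d={n:bot.snapshot(n) for n in("scene","top","wrist")}
pickle.dump(d,open('cams.pkl','wb'))
for n in d: cv2.imwrite(f'pics/a_{n}.png',d[n]["pixels"][...,::-1])
print(d['wrist']['T_tool_cam'],d['top']['R'],d['top']['t'],d['top']['K'])
E
```

```text
pics
{'clock': 0.0, 'joints': [1.2751, 0.4695, -0.0486, 1.5337, 0.0241, 1.141, -0.0823], 'dq': [-0.0006, 0.0006, 0.0001, -0.0001, -0.0005, 0.0006, -0.0007], 'joint_efforts': [-0.0003, -51.0307, -0.047, -23.7716, 0.0106, 0.0075, -0.0], 'eef_pos': [0.1778, -0.6506, 0.2302], 'eef_rot': [-3.1396, 0.0001, 0.2668], 'wrist_force': [0.4258, 0.021, -0.1727], 'wrist_torque': [0.0243, 0.0139, -0.0425], 'gripper_force': 0.0, 'width': 0.0855}
[[ 1.00713346e-03 -9.50778841e-01 -3.09868653e-01  8.08921065e-02]
 [ 9.99999026e-01  1.25700173e-03 -6.06702775e-04 -8.29242063e-04]
 [ 9.66345594e-04 -3.09867740e-01  9.50779180e-01 -1.41992217e-01]
 [ 0.00000000e+00  0.00000000e+00  0.00000000e+00  1.00000000e+00]] [[-0.02157133 -0.99960428  0.01805429]
 [-0.99342552  0.01940022 -0.11282453]
 [ 0.11242962 -0.02036937 -0.99345089]] [0.02144592 0.55676896 1.26064032] [[527.69187518   0.         272.82561791]
 [  0.         527.69187518 208.53908925]
 [  0.           0.           1.        ]]
```

View pics/a_top.png

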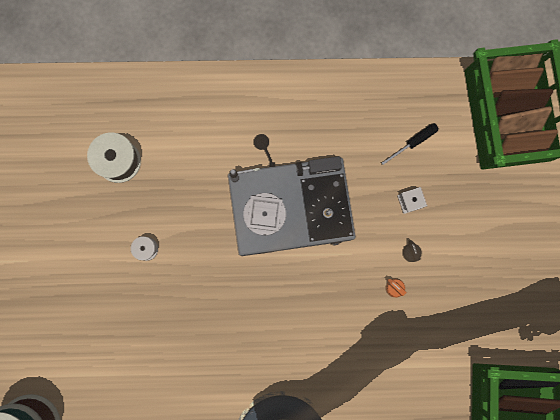

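View pics/a_scene.png

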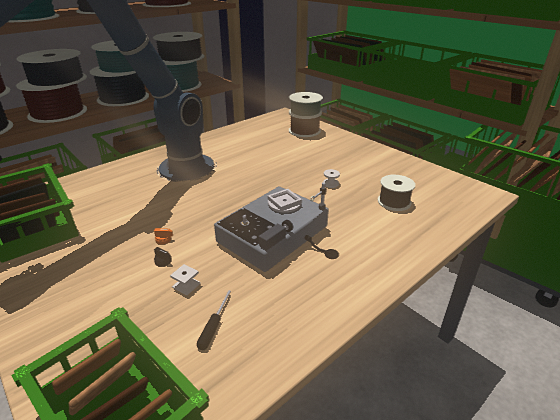

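The top view shows the square bobbin near (412,200), the black knob near (411,250), the orange look-alike at (397,288), the nest at (265,213) and the D-shaft at (328,213). The scene view agrees with this layout.

```bash
cat > h.py <<'E'
import numpy as np,cv2,pickle
from scipy.spatial.transform import Rotation as Ro
from workcell import bot
def pose():
    s=bot.sense(); return np.array(s['eef_pos']),Ro.from_euler('xyz',s['eef_rot']).as_matrix()
def cam(n):
    """returns snapshot, camera-to-world rotation, camera centre"""
    p,R=pose(); d=bot.snapshot(n)
    if n=='wrist':
        T=np.array(d['T_tool_cam']); return d,R@T[:3,:3],R@T[:3,3]+p
    Rw=np.array(d['R']).T; return d,Rw,-Rw@np.array(d['t'])
def pts(px,z,K,Rw,c):
    px=np.atleast_2d(np.asarray(px,float))
    r=np.c_[px,np.ones(len(px))]@np.linalg.inv(np.array(K)).T@Rw.T
    return c+r*((z-c[2])/r[:,2])[:,None]
def delta(goal,yaw=None):
    """world goal -> mm shift in tool axes (and tool-z turn mod pi for finger-y yaw)"""
    p,R=pose(); return np.round(R.T@(np.array(goal)-p)*1000,1)
E
python3 - <<'E'
from h import *
d,Rw,c=cam('top'); K=d['K']
for n,px,z in[('sq',(412,200),.046),('knob',(411,250),.037),('orange',(397,288),.037),('nest',(265,213),.1),('shaft',(328,213),.103)]:
    print(n,pts(px,z,K,Rw,c).round(4), delta(np.r_[pts(px,z,K,Rw,c)[0][:2],.23]))
im=d['pixels'];cv2.imwrite('pics/b.png',cv2.resize(im[140:310,220:440],None,fx=3.5,fy=3.5,interpolation=cv2.INTER_CUBIC)[...,::-1])
E
```

```text
sq [[ 0.5697 -0.3292  0.046 ]] [ 462.7 -206.8    0.9]
knob [[ 0.4486 -0.3231  0.037 ]] [ 347.5 -244.7    1. ]
orange [[ 0.3582 -0.2846  0.037 ]] [ 270.5 -305.7    1. ]
nest [[0.5393 0.0297 0.1   ]] [ 528.  -561.1    1.3]
shaft [[ 0.5361 -0.116   0.103 ]] [ 486.5 -421.4    1.2]
```

View pics/b.png

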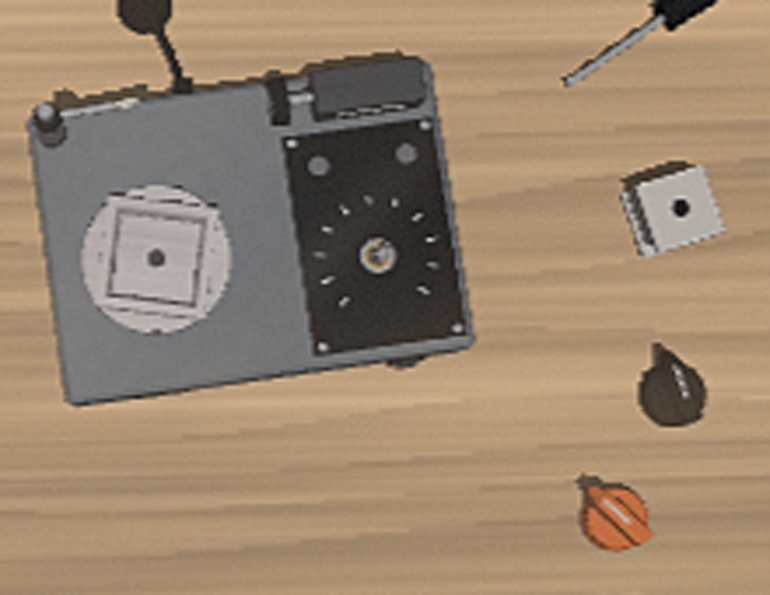

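The zoom shows the bobbin's flange turned about 15°. The knob's nose points up and to the left, which is roughly world +x with a little +y. I'll move above the bobbin first.

```bash
python3 -m jog '[[15,-7,2,0],[50,-22,8,0],[95,-42,16,0],[140,-62,24,0],[185,-83,32,0],[230,-103,40,0],[275,-123,45,0],[320,-143,50,0],[365,-163,55,0],[405,-181,60,0],[440,-197,60,0],[463,-207,60,0],[463,-207,60,0],[463,-207,60,0],[463,-207,60,0]]'
python3 - <<'E'
from h import *
d,Rw,c=cam('wrist'); im=d['pixels']; pickle.dump((d,Rw,c),open('w1.pkl','wb'))
cv2.imwrite('pics/c.png',im[...,::-1]); p,R=pose(); print(p, bot.sense()['eef_rot'],bot.sense()['joints'])
hsv=cv2.cvtColor(im,cv2.COLOR_RGB2HSV)
m=((hsv[...,1]<40)&(hsv[...,2]>140)).astype(np.uint8)
cs,_=cv2.findContours(m,cv2.RETR_EXTERNAL,cv2.CHAIN_APPROX_NONE)
for q in cs:
    if cv2.contourArea(q)>1500:
        w=pts(q[:,0],.046,d['K'],Rw,c)[:,:2]; print(cv2.contourArea(q),cv2.boundingRect(q),cv2.minAreaRect((w*1000).astype(np.float32)))
E
```

```text
clock: 1.7
eef_pos: [0.5688, -0.3303, 0.1712]
eef_rot: [3.141, 0.001, 0.265]
wrist_force: [0.0, -0.2, -0.7]
width: 0.0851
gripper_force: 0.0
[ 0.56870245 -0.33066912  0.17128107] [3.14116208e+00 1.04886123e-03 2.64405659e-01] [ 0.58169343  0.49963455 -0.16916335  1.63331491  0.09614393  1.01726712
 -0.92420404]
```

View pics/c.png

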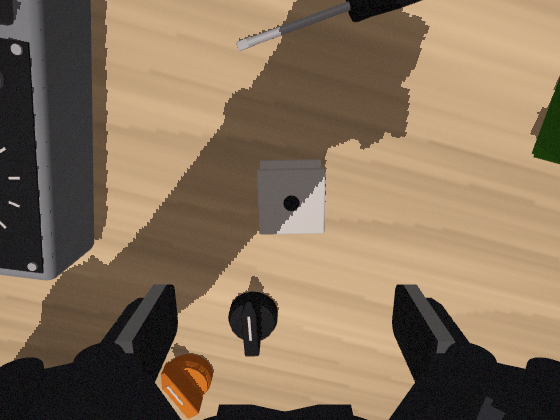

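The wrist view shows the square bobbin's top face at about (258–325, 168–235), half in shadow, and its rear side face above that. The knob's white line runs down from (250,320). The dark blobs above the two knobs are shadows, so the pointer direction still needs a close look.

Run:
```python
from h import *
d,Rw,c=pickle.load(open('w1.pkl','rb')); im=d['pixels']
print(im[150:245:4,270].tolist())
hsv=cv2.cvtColor(im,cv2.COLOR_RGB2HSV); print(hsv[180,280],hsv[220,315],hsv[164,290],hsv[180,240])
v=hsv[...,2].astype(int)
m=np.zeros(v.shape,np.uint8); sub=(slice(150,250),slice(245,340))
m[sub]=((hsv[...,1]<45)&(v>hsv[164,290][2]+6))[sub]
m=cv2.morphologyEx(m,cv2.MORPH_OPEN,np.ones((3,3)))
q=max(cv2.findContours(m,0,1)[0],key=cv2.contourArea)
w=pts(q[:,0],.046,d['K'],Rw,c)[:,:2]; print(cv2.boundingRect(q),cv2.minAreaRect((w*1000).astype(np.float32)))
```

```text
[[93, 73, 56], [101, 79, 59], [96, 78, 55], [105, 96, 93], [105, 98, 95], [98, 91, 88], [103, 97, 93], [103, 97, 93], [101, 97, 93], [104, 99, 97], [106, 98, 95], [102, 96, 93], [98, 93, 89], [103, 97, 92], [100, 92, 88], [104, 98, 95], [105, 96, 92], [103, 97, 93], [100, 92, 89], [105, 96, 92], [103, 96, 93], [158, 134, 109], [211, 178, 141], [210, 177, 140]]
[ 13  29 104] [  9  20 207] [  9  25 104] [ 15 102 103]
(277, 179, 48, 55) ((570.741455078125, -341.0638427734375), (41.91494369506836, 35.168373107910156), 15.262773513793945)
```

Run:
```python
from h import *
d,Rw,c=pickle.load(open('w1.pkl','rb')); im=d['pixels']
hsv=cv2.cvtColor(im,cv2.COLOR_RGB2HSV); m=np.zeros(hsv.shape[:2],np.uint8); s=(slice(150,250),slice(245,340))
m[s]=((hsv[...,1]<50)&(hsv[...,2]>60))[s]; m=cv2.morphologyEx(m,cv2.MORPH_OPEN,np.ones((3,3)))
q=max(cv2.findContours(m,0,1)[0],key=cv2.contourArea)
x,y,w,h=cv2.boundingRect(q); print(x,y,w,h)
def edge(px):
    f=cv2.fitLine(pts(px,.046,d['K'],Rw,c)[:,:2].astype(np.float32),cv2.DIST_HUBER,0,.001,.001).ravel(); return f
ys=np.arange(175,228); L=edge([(np.flatnonzero(m[r])[0]-.5,r) for r in ys]); Rr=edge([(np.flatnonzero(m[r])[-1]+.5,r) for r in ys])
xs=np.arange(268,318); B=edge([(k,np.flatnonzero(m[:,k])[-1]+.5) for k in xs])
for f in(L,Rr,B): print(f[2:].round(4),np.degrees(np.arctan2(f[1],f[0])).round(2))
a=np.arctan2(*L[1::-1])%np.pi; b=np.arctan2(*Rr[1::-1])%np.pi; e=(np.arctan2(*B[1::-1])+np.pi/2)%np.pi
th=(a+b+e)/3; u=np.array([np.cos(th),np.sin(th)]); n=np.array([-u[1],u[0]])
print('th',np.degrees([a,b,e]),'width',(L[2:]-Rr[2:])@n)
C=u*(B[2:]@u+.025)+n*((L[2:]+Rr[2:])@n/2); print('C',C)
hole=(cv2.moments((im[195:212,282:300].max(2)<60).astype(np.uint8)));h=(282+hole['m10']/hole['m00'],195+hole['m01']/hole['m00'])
print('hole',h,pts(h,.046,d['K'],Rw,c))
# vertical: upper flange z38-46, grasp pt at .042 -> TCP z .023
p,R=pose(); print('shift',delta([*C,.023]),'turn',-(th-bot.sense()['eef_rot'][2]))
```

```text
257 159 68 75
[ 0.5663 -0.3094] 16.51
[ 0.5793 -0.3571] 17.14
[ 0.5473 -0.3362] -74.74
th [16.511944 17.1431   15.262788] width 0.049436238
C [ 0.5724703  -0.33330548]
hole (291.1082474226804, 202.7319587628866) [[ 0.57181353 -0.33352675  0.046     ]]
shift [  3.1   3.5 148.3] turn -0.020186760715471763
```

```bash
python3 -m jog '[[3,3.5,10,-0.02],[3,3.5,40,-0.02],[3,3.5,75,-0.02],[3,3.5,110,-0.02],[3,3.5,135,-0.02],[3,3.5,146,-0.02],[3,3.5,149,-0.02],[3,3.5,149,-0.02],[3,3.5,149,-0.02]]'; python3 -m jog '[[0,0,0,0],[0,0,0,0],[0,0,0,0],[0,0,0,0],[0,0,0,0],[0,0,0,0],[0,0,0,0],[0,0,0,0]]' 40 40
```

```text
clock: 2.65
eef_pos: [0.5749, -0.3327, 0.0239]
eef_rot: [3.14, -0.002, 0.287]
wrist_force: [-0.7, 0.7, 0.4]
width: 0.0851
gripper_force: 0.0
clock: 3.45
eef_pos: [0.5746, -0.3323, 0.0235]
eef_rot: [3.14, -0.001, 0.287]
wrist_force: [-0.3, -0.2, 5.1]
width: 0.0491
gripper_force: 42.0
```

```bash
python3 -m jog '[[0,0,-5,0],[0,0,-20,0],[0,0,-50,0],[0,0,-85,0],[0,0,-125,0],[0,-5,-165,0],[0,-25,-200,0],[-2,-55,-220,0],[-4,-90,-227,0],[-6,-130,-227,0],[-8,-170,-227,0],[-10,-210,-227,0],[-12,-250,-227,0],[-14,-285,-227,0],[-15,-308,-227,0],[-15,-319,-227,0],[-15,-319,-227,0],[-15,-319,-227,0],[-15,-319,-227,0]]'
python3 - <<'E'
from h import *
d,Rw,c=cam('wrist'); im=d['pixels']; pickle.dump((d,Rw,c),open('w2.pkl','wb'))
cv2.imwrite('pics/d.png',cv2.resize(im,(800,600),interpolation=cv2.INTER_CUBIC)[...,::-1]); p,R=pose(); print(p, bot.sense()['eef_rot'],bot.sense()['width'])
E
```

```text
clock: 5.35
eef_pos: [0.4696, -0.0318, 0.2493]
eef_rot: [3.141, 0.0, 0.284]
wrist_force: [-0.0, -0.4, -0.6]
width: 0.0492
gripper_force: 41.6
[ 0.4695905  -0.03168391  0.24920572] [3.14139299e+00 1.63381796e-04 2.84300539e-01] 0.04884567809629399
```

View pics/d.png

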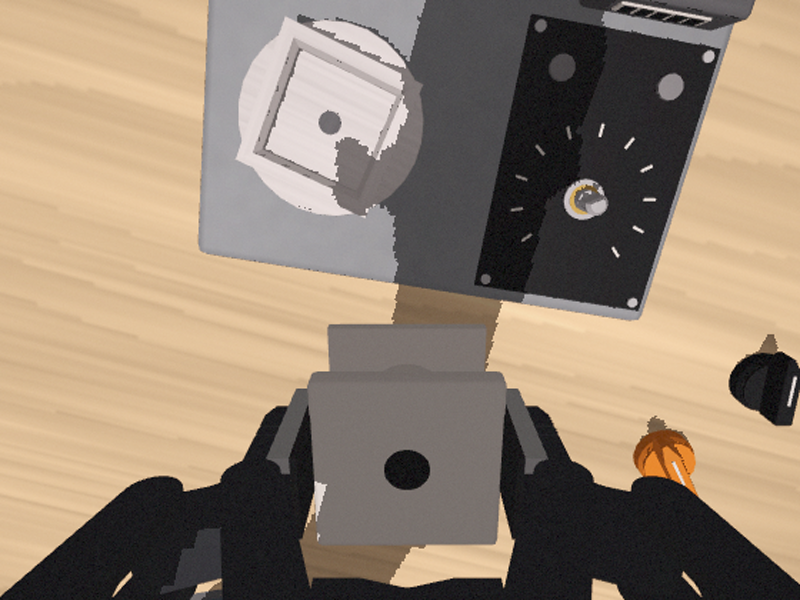

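The nest's hole is at (330,122), with frame corners near (287,17), (237,158) and (422,85). The shaft tip is at about (598,207). The bobbin is held square between the pads with its hole at (407,469). These are pixels in the 800x600 image.

Run:
```python
from h import *
d,Rw,c=pickle.load(open('w2.pkl','rb')); im=d['pixels']; K=np.array(d['K']); f=.7
g=cv2.cvtColor(im,cv2.COLOR_RGB2GRAY)
def cen(x,y,r,t):
    a=(g[y-r:y+r,x-r:x+r]<t).astype(np.uint8); mo=cv2.moments(a,True); return (x-r+mo['m10']/mo['m00'],y-r+mo['m01']/mo['m00'])
h=cen(231,85,12,140); print('hole px',h,'floor',pts(h,.090,K,Rw,c))
P=pts(np.array([(287,17),(237,158),(422,85)])*f,.1,K,Rw,c); print('frame',P.round(4),np.linalg.norm(P[0]-P[1]),np.linalg.norm(P[0]-P[2]), np.degrees(np.arctan2(*(P[0]-P[1])[1::-1])),np.degrees(np.arctan2(*(P[2]-P[0])[1::-1])))
Q=pts(np.array([(295,50),(265,150),(402,95)])*f,.09,K,Rw,c); print('floor',Q.round(4),np.linalg.norm(Q[0]-Q[1]),np.linalg.norm(Q[0]-Q[2]), np.degrees(np.arctan2(*(Q[0]-Q[1])[1::-1])),np.degrees(np.arctan2(*(Q[2]-Q[0])[1::-1])))
print('shaft',pts(np.array([(598,207)])*f,.103,K,Rw,c),'base',pts(np.array([(584,199)])*f,.075,K,Rw,c))
T=np.array(d['T_tool_cam']); hb=cen(285,328,22,45)
E=lambda px,z:pts(px,z,K,T[:3,:3],T[:3,3])
print('held',hb,E(hb,-.0225)); C=E(np.array([(311,374),(507,374),(499,544),(312,542)])*f,-.0225);print(C.round(4),np.linalg.norm(C-np.roll(C,1,0),axis=1))
```

```text
hole px (230.6340206185567, 85.53092783505154) floor [[0.53915142 0.03211085 0.09      ]]
frame [[ 0.5806  0.0621  0.1   ]
 [ 0.5085  0.073   0.1   ]
 [ 0.5697 -0.0097  0.1   ]] 0.07287177070197258 0.07256443303909502 -8.59120880009932 -98.61795918076835
floor [[ 0.5681  0.0573  0.09  ]
 [ 0.5156  0.0621  0.09  ]
 [ 0.5629 -0.0011  0.09  ]] 0.05276069520842789 0.058642527306438305 -5.140812454769232 -95.0996911675764
shaft [[ 0.53816638 -0.11702732  0.103     ]] base [[ 0.53930182 -0.11799087  0.075     ]]
held (284.4067055393586, 328.50291545189503) [[-0.002927   -0.00087559 -0.0225    ]]
[[ 0.0242 -0.0242 -0.0225]
 [ 0.0243  0.0237 -0.0225]
 [-0.0267  0.0245 -0.0225]
 [-0.0262 -0.0266 -0.0225]] [0.05043378 0.04783282 0.05102785 0.05110576]
```

```bash
python3 -m jog '[[15,-7,0,0.06],[35,-16,0,0.16],[60,-28,10,0.26],[78,-37,30,0.35],[86,-40,55,0.42],[86,-40,80,0.434],[86,-40,95,0.434],[86,-40,99,0.434],[86,-40,99,0.434],[86,-40,99,0.434]]'
python3 - <<'E'
from h import *
p,R=pose(); print(p,bot.sense()['eef_rot'],delta([.541,.031,.1135]))
d,Rw,c=cam('wrist'); im=d['pixels']; pickle.dump((d,Rw,c),open('w3.pkl','wb'))
cv2.imwrite('pics/e.png',cv2.resize(im,(800,600),interpolation=cv2.INTER_CUBIC)[...,::-1])
E
```

```text
clock: 6.4
eef_pos: [0.5413, 0.0321, 0.1511]
eef_rot: [-3.141, -0.002, -0.148]
wrist_force: [-0.4, -0.0, -0.6]
width: 0.0491
gripper_force: 41.6
[0.54125634 0.03211138 0.15113947] [-3.14131289e+00 -1.61883373e-03 -1.47990217e-01] [-0.2  1.1 37.6]
```

View pics/e.png

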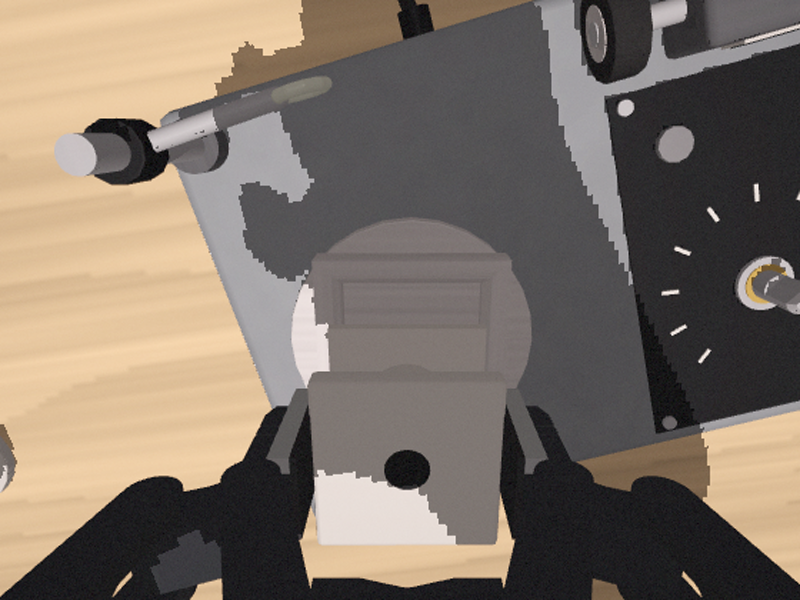

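The frame's far edge runs from (313,254) to (511,254), parallel to the held bobbin. I'll check the lateral alignment numerically.

Run:
```python
from h import *
d,Rw,c=pickle.load(open('w3.pkl','rb')); K=np.array(d['K']);T=np.array(d['T_tool_cam'])
E=lambda px,z:pts(np.array(px)*.7,z,K,T[:3,:3],T[:3,3])*1000
z=.1511
print('frame far edge (tool mm)',E([(313,255),(511,255)],z-.1).round(1),'mouth/recess far',E([(331,276),(493,276)],z-.1).round(1),E([(343,282),(480,282)],z-.09).round(1))
print('lower flange far edge',E([(330,328),(486,328)],.0235-.008).round(1),'upper',E([(311,374),(507,374)],-.0225).round(1))
```

```text
frame far edge (tool mm) [[ 36.7 -35.7  51.1]
 [ 36.8  37.   51.1]] mouth/recess far [[ 28.7 -29.4  51.1]
 [ 28.8  30.8  51.1]] [[ 23.6 -26.3  61.1]
 [ 23.7  27.4  61.1]]
lower flange far edge [[ 21.4 -25.2  15.5]
 [ 21.5  23.6  15.5]] upper [[ 23.7 -24.6 -22.5]
 [ 23.8  23.3 -22.5]]
```

```bash
python3 -m jog '[[1,1.3,5,0],[1,1.3,15,0],[1,1.3,22,0],[1,1.3,26,0],[1,1.3,28,0],[1,1.3,30,0],[1,1.3,32,0],[1,1.3,34,0]]'; python3 -m jog '[[0,0,1,0],[0,0,2,0],[0,0,3,0],[0,0,4,0],[0,0,4,0]]'
```

```text
clock: 7.25
eef_pos: [0.5414, 0.0311, 0.1163]
eef_rot: [-3.142, -0.0, -0.147]
wrist_force: [-0.1, -0.1, -0.6]
width: 0.0494
gripper_force: 41.6
clock: 7.75
eef_pos: [0.5414, 0.0311, 0.1134]
eef_rot: [3.141, -0.0, -0.147]
wrist_force: [-3.1, 0.3, 6.7]
width: 0.0488
gripper_force: 42.3
```

```bash
python3 -m jog '[[0,0,0,0],[0,0,0,0],[0,0,0,0],[0,0,0,0],[0,0,0,0],[0,0,-5,0],[0,0,-20,0],[0,0,-45,0],[0,0,-80,0],[-10,15,-117,0],[-30,45,-117,0],[-50,75,-117,0],[-58,90,-117,0],[-58,90,-117,0],[-58,90,-117,0],[-58,90,-117,0]]' 85
python3 - <<'E'
from h import *
p,R=pose(); print(p,bot.sense()['eef_rot'])
d,Rw,c=cam('wrist'); im=d['pixels']; pickle.dump((d,Rw,c),open('w4.pkl','wb'))
# left: whole frame; right: shaft zoomed
px=(np.array(d['K'])@(Rw.T@(np.array([.5385,-.1165,.103])-c))); px=px[:2]/px[2]; print(px)
x,y=px.astype(int); r=28
a=cv2.resize(im,(480,360),interpolation=cv2.INTER_AREA); b=cv2.resize(im[y-r:y+r,x-r:x+r],(320,320),interpolation=cv2.INTER_CUBIC)
o=np.zeros((360,800,3),np.uint8); o[:,:480]=a; o[:320,480:]=b; cv2.imwrite('pics/f.png',o[...,::-1])
E
```

```text
clock: 9.35
eef_pos: [0.4714, -0.0484, 0.2296]
eef_rot: [-3.141, -0.001, -0.145]
wrist_force: [0.9, 0.2, -0.2]
width: 0.085
gripper_force: 0.0
[ 0.4714139  -0.04836196  0.22955979] [-3.14095162e+00 -7.67215240e-04 -1.45482603e-01]
[371.49461938  97.37814079]
```

View pics/f.png

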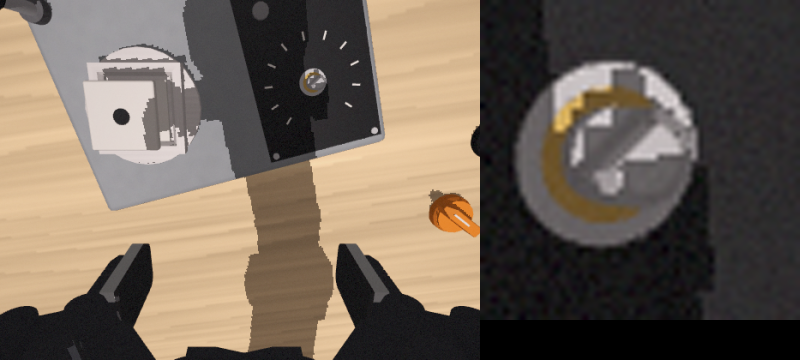

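The bobbin sits square inside the frame, with its top at (121,117). The shaft's flat seems to face up and to the left in the crop, but the tip is half in shadow. I'll look from straight above and close.

```bash
python3 -m jog '[[-2,10,5,0],[-4,30,20,0],[-5,50,45,0],[-5,58,75,0],[-5,58,95,0],[-5,58,100,0],[-5,58,100,0],[-5,58,100,0]]'
python3 - <<'E'
from h import *
p,R=pose(); print(p,bot.sense()['eef_rot'])
d,Rw,c=cam('wrist'); im=d['pixels']; pickle.dump((d,Rw,c),open('w5.pkl','wb'))
px=(np.array(d['K'])@(Rw.T@(np.array([.538,-.117,.103])-c))); px=px[:2]/px[2]; print(px,d['K'][0][0])
x,y=px.astype(int); y=max(y,40);r=40; print(x-r,y-r)
lab=cv2.createCLAHE(2,(2,2)); b=im[y-r:y+r,x-r:x+r]
b=cv2.resize(b,(560,560),interpolation=cv2.INTER_CUBIC); cv2.imwrite('pics/g.png',b[...,::-1])
E
```

```text
clock: 10.2
eef_pos: [0.458, -0.106, 0.1301]
eef_rot: [3.142, -0.002, -0.147]
wrist_force: [0.1, -0.1, 0.2]
width: 0.0851
gripper_force: 0.0
[ 0.45803336 -0.10599899  0.13007355] [ 3.14158085e+00 -1.59859156e-03 -1.46517143e-01]
[285.90481253  90.1482521 ] 376.23897731464183
245 50
```

View pics/g.png

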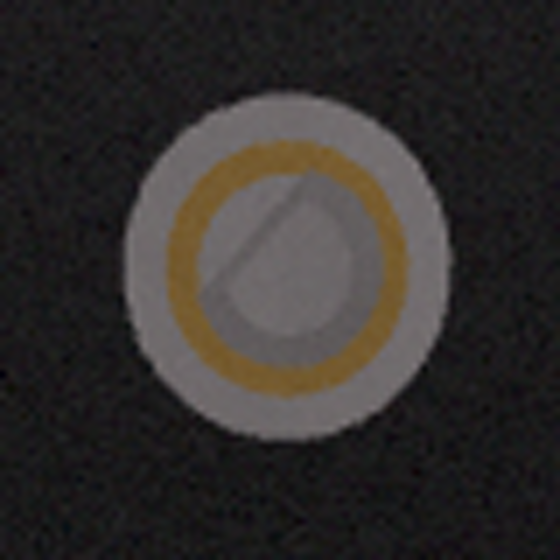

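The D-shaft is seen from above. The flat's edge runs from (205,290) to (310,170) in the crop, so the flat faces up and to the left. The shaft's centre is near (290,272).

Run:
```python
from h import *
d,Rw,c=pickle.load(open('w5.pkl','rb')); K=d['K']
F=lambda q,z:pts(np.array(q)/7+[245,50],z,K,Rw,c)[:,:2]*1000
e=F([(205,290),(310,170)],.1); e2=F([(230,288),(305,190)],.103)
for a,C in((e,F([(290,272)],.1)[0]),(e2,F([(290,272)],.103)[0])):
    v=a[1]-a[0]; n=np.array([-v[1],v[0]])/np.linalg.norm(v); print('C',C,'dist flat',(a[0]-C)@n,'normal deg',np.degrees(np.arctan2(n[1],n[0])))
print('ring centre',F([(287,266.5)],.078), 'scale',np.linalg.norm(F([(383,272)],.1)-F([(290,272)],.1)))
print('knob from here', delta([.4486,-.3231,.17]))
```

```text
C [ 538.50172976 -117.30862468] dist flat 3.150241139243719 normal deg 38.79222854534837
C [ 538.48589652 -117.29657676] dist flat 2.2629559625802926 normal deg 42.64800502606169
ring centre [[ 539.00974389 -117.24171944]] scale 5.771912371278864
knob from here [ 22.3 216.1 -39.6]
```

```bash
python3 -m jog '[[-4,15,0,0],[-15,50,0,0],[-27,95,0,0],[-39,140,0,0],[-50,180,5,0],[-57,205,20,0],[-59,216,38,0],[-59,216,48,0],[-59,216,50,0],[-59,216,50,0],[-59,216,50,0]]'
python3 - <<'E'
from h import *
p,R=pose(); print(p,bot.sense()['eef_rot'],bot.sense()['joints'])
d,Rw,c=cam('wrist'); im=d['pixels']; pickle.dump((d,Rw,c),open('w6.pkl','wb'))
px=(np.array(d['K'])@(Rw.T@(np.array([.4486,-.3231,.037])-c))); px=px[:2]/px[2]; print(px)
x,y=px.astype(int); r=75; x0,y0=x-r,max(y-r,0); print(x0,y0)
b=np.clip(im[y0:y0+2*r,x0:x0+2*r].astype(float)*1.8,0,255).astype(np.uint8)
b=cv2.resize(b,(600,600),interpolation=cv2.INTER_CUBIC); cv2.imwrite('pics/h.png',b[...,::-1])
E
```

```text
clock: 11.35
eef_pos: [0.3683, -0.3105, 0.0801]
eef_rot: [3.141, -0.002, -0.145]
wrist_force: [0.1, 0.8, 0.0]
width: 0.0851
gripper_force: 0.0
[ 0.36831814 -0.31047818  0.08012479] [ 3.14115131e+00 -1.56129762e-03 -1.44987659e-01] [ 0.71124808  0.36390462 -0.11873757  2.12138867  0.06850883  0.65818182
 -1.16972646]
[289.39844783  89.01953889]
214 14
```

View pics/h.png

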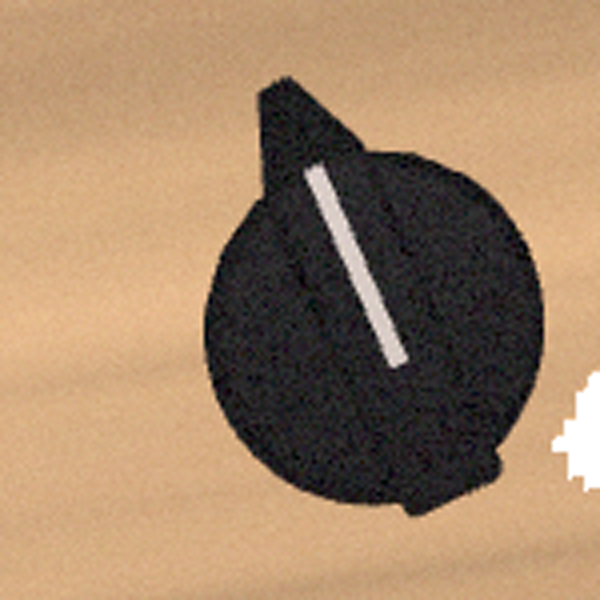

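The knob's nose is at the top left (285,80), the white line runs from (315,170) to (400,365), and the skirt circle is centred near (375,328).

Run:
```python
from h import *
d,Rw,c=pickle.load(open('w6.pkl','rb')); K=d['K']; im=d['pixels']
sub=im[14:164,214:364]; m=(sub.max(2)<75).astype(np.uint8)
w=(sub.min(2)>85)&(np.ptp(sub,axis=2)<30); w[:, 110:]=0; w=w.astype(np.uint8)
q=max(cv2.findContours(w,0,1)[0],key=cv2.contourArea)[:,0]+[214,14]
W=pts(q,.0375,K,Rw,c)[:,:2]*1000; vx,vy,x,y=cv2.fitLine(W.astype(np.float32),2,0,.01,.01).ravel(); print('line',np.degrees(np.arctan2(vy,vx)),x,y,cv2.minAreaRect(W.astype(np.float32)))
# skirt: left & right arcs from the dark contour, algebraic fit at z=.008..017
k=max(cv2.findContours(m,0,1)[0],key=cv2.contourArea)[:,0]
a=k[((k[:,1]>55)&(k[:,0]<90)&(k[:,1]<123))|((k[:,0]>100)&(k[:,1]>42)&(k[:,1]<108))]+[214,14]
P=pts(a,.017,K,Rw,c)[:,:2]*1000; A=np.c_[2*P,np.ones(len(P))]; s=np.linalg.lstsq(A,(P**2).sum(1),rcond=None)[0]; r=np.sqrt(s[2]+s[:2]@s[:2]); print('skirt',s[:2],r)
th=np.arctan2(vy,vx); th=th if vx>0 else th+np.pi; u=np.array([np.cos(th),np.sin(th)]); n=np.array([-u[1],u[0]])
print('line offset from skirt centre (perp)',(np.array([x,y])-s[:2])@n)
C=s[:2]/1000; print('delta',delta([*C,.0195]),'turn',-(th-bot.sense()['eef_rot'][2]),np.degrees(th))
```

```text
line 17.500357 451.4584 -329.7425 ((451.3576965332031, -329.7729187011719), (23.442035675048828, 1.9594595432281494), 17.550615310668945)
skirt [ 443.4439329  -331.91446886] 21.95106245071167
line offset from skirt centre (perp) -0.3385995914987863
delta [77.4 10.2 60.8] turn -0.4507119059675819 17.500357
```

```bash
python3 -m jog '[[15,2,0,-0.06],[40,6,0,-0.18],[65,9,0,-0.3],[77,10,5,-0.4],[77,10,20,-0.45],[77,10,40,-0.45],[77,10,54,-0.45],[77,10,60,-0.45],[77,10,61,-0.45],[77,10,61,-0.45],[77,10,61,-0.45]]'; python3 -m jog '[[0,0,0,0],[0,0,0,0],[0,0,0,0],[0,0,0,0],[0,0,0,0],[0,0,0,0],[0,0,0,0],[0,0,0,0],[0,0,0,0],[0,0,0,0]]' 5 60
```

```text
clock: 12.5
eef_pos: [0.4424, -0.3327, 0.0191]
eef_rot: [3.14, -0.001, 0.303]
wrist_force: [0.3, 0.8, 0.1]
width: 0.0849
gripper_force: 0.0
clock: 13.5
eef_pos: [0.4421, -0.3325, 0.0186]
eef_rot: [3.141, -0.0, 0.303]
wrist_force: [0.5, -0.4, 3.6]
width: 0.0117
gripper_force: 60.8
```

```bash
python3 -m jog '[[0,0,-6,0],[0,0,-25,0],[0,0,-60,0],[0,0,-95,0],[10,-10,-125,0],[30,-32,-140,-0.05],[55,-60,-143,-0.13],[80,-90,-143,-0.21],[105,-119,-143,-0.29],[130,-147,-143,-0.36],[148,-168,-143,-0.404],[155,-176,-140,-0.404],[155,-176,-130,-0.404],[155,-176,-120,-0.404],[155,-176,-118,-0.404],[155,-176,-118,-0.404],[155,-176,-118,-0.404]]'
python3 - <<'E'
from h import *
p,R=pose(); print(p,bot.sense()['eef_rot'],bot.sense()['width'],delta([.5374,-.1182,.1076]))
d,Rw,c=cam('wrist'); im=d['pixels']; pickle.dump((d,Rw,c),open('w7.pkl','wb'))
cv2.imwrite('pics/i.png',np.clip(cv2.resize(im[120:420,80:480],(800,600),interpolation=cv2.INTER_CUBIC)*1.6,0,255)[...,::-1])
E
```

```text
clock: 15.2
eef_pos: [0.5371, -0.1192, 0.1363]
eef_rot: [3.141, 0.0, 0.705]
wrist_force: [-0.7, 0.2, -0.5]
width: 0.0112
gripper_force: 60.2
[ 0.53709201 -0.11917289  0.13626654] [3.14141335e+00 3.07630836e-04 7.04974618e-01] 0.011236833796152527 [ 0.9 -0.5 28.7][ WARN:0@0.362] global loadsave.cpp:1063 imwrite_ Unsupported depth image for selected encoder is fallbacked to CV_8U.
```

View pics/i.png

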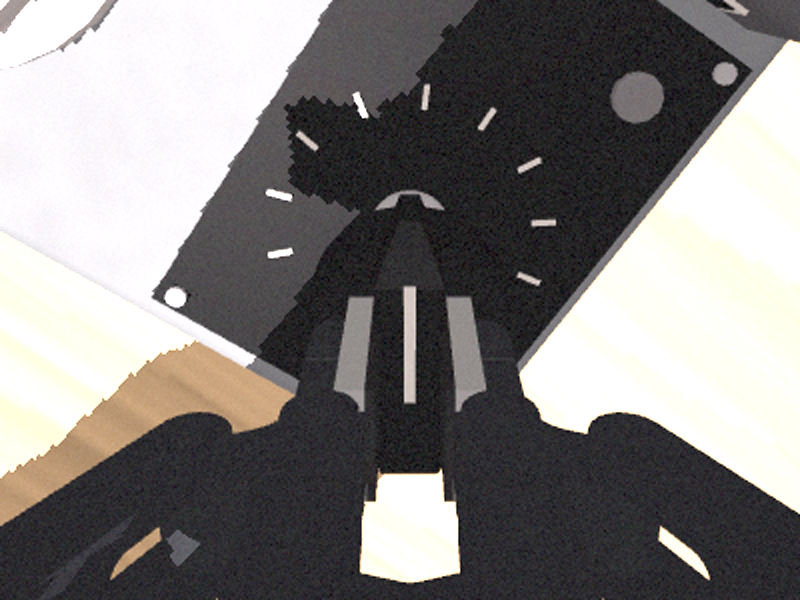

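The pointer line at x≈409 lines up with the bearing ring, centred at x≈410. I'll check the fore-aft position of the knob in the grip.

Run:
```python
from h import *
d,Rw,c=pickle.load(open('w7.pkl','rb')); K=d['K'];T=np.array(d['T_tool_cam'])
E=lambda q,z:pts(np.array(q)/2+[80,120],z,K,T[:3,:3],T[:3,3])*1000
print(E([(409,285),(409,403)],-.0189).round(1), 'ring far edge/sides',E([(410,190),(376,210),(444,210)],.1363-.078).round(1))
```

```text
[[ 22.5  -0.3 -18.9]
 [ -2.1  -0.3 -18.9]] ring far edge/sides [[15.  -0.  58.3]
 [ 9.1 -9.6 58.3]
 [ 9.1  9.6 58.3]]
```

```bash
python3 -m jog '[[0.5,-0.2,3,0],[0.5,-0.2,8,0],[0.5,-0.2,12,0],[0.5,-0.2,14,0],[0.5,-0.2,16,0],[0.5,-0.2,18,0],[0.5,-0.2,20,0],[0.5,-0.2,20,0]]'
```

```text
clock: 16.05
eef_pos: [0.5375, -0.1177, 0.1161]
eef_rot: [3.142, 0.0, 0.707]
wrist_force: [0.1, 0.7, -1.0]
width: 0.0116
gripper_force: 60.2
```

```bash
python3 -m jog '[[0,0,2,0],[0,0,4,0],[0,0,6,0],[0,0,8,0],[0,0,9,0],[0,0,9,0]]' - 80; python3 -m jog '[[0,0,1,0],[0,0,2,0],[0,0,3,0],[0,0,4,0],[0,0,4,0]]'
```

```text
clock: 16.65
eef_pos: [0.5376, -0.1178, 0.1076]
eef_rot: [3.141, 0.0, 0.707]
wrist_force: [0.5, -0.9, 1.7]
width: 0.0108
gripper_force: 83.6
clock: 17.15
eef_pos: [0.5377, -0.1178, 0.1036]
eef_rot: [3.141, -0.0, 0.707]
wrist_force: [-1.3, -0.3, 4.6]
width: 0.0112
gripper_force: 84.0
```

```bash
python3 -m jog '[[0,0,1,0],[0,0,2,0],[0,0,3,0],[0,0,3,0],[0,0,3,0]]'; python3 -m jog '[[0,0,1,0],[0,0,2,0],[0,0,2,0],[0,0,2,0]]'
```

```text
clock: 17.65
eef_pos: [0.5377, -0.1178, 0.1009]
eef_rot: [3.141, 0.0, 0.707]
wrist_force: [-2.2, -0.7, 6.6]
width: 0.011
gripper_force: 84.2
clock: 18.05
eef_pos: [0.5378, -0.1178, 0.0994]
eef_rot: [3.141, 0.0, 0.707]
wrist_force: [-3.1, -0.8, 10.0]
width: 0.0111
gripper_force: 85.1
```

```bash
python3 -m jog '[[0,0,0.5,0],[0,0,1,0],[0,0,1,0],[0,0,1,0]]'; python3 -m jog '[[0,0,0.5,0],[0,0,1,0],[0,0,1,0],[0,0,1,0]]'
```

```text
clock: 18.45
eef_pos: [0.5379, -0.1178, 0.0992]
eef_rot: [3.14, 0.0, 0.707]
wrist_force: [-4.7, -0.7, 17.4]
width: 0.0113
gripper_force: 85.8
clock: 18.85
eef_pos: [0.538, -0.1178, 0.0991]
eef_rot: [3.14, 0.0, 0.707]
wrist_force: [-7.1, 0.4, 22.1]
width: 0.0111
gripper_force: 86.6
```

Run:
```python
from h import *
d0=pickle.load(open('w7.pkl','rb'))[0]['pixels']; d=cam('wrist')[0]['pixels']
for im in(d0,d):
    s=im[250:335,270:300]; m=((s.min(2)>70)).astype(np.uint8); n,l,st,ce=cv2.connectedComponentsWithStats(m); k=1+st[1:,4].argmax(); print(st[k],ce[k].round(2))
t,Rw,c=cam('top'); im=t['pixels']; K=t['K']; hsv=cv2.cvtColor(im,cv2.COLOR_RGB2HSV)
p=np.array(K)@(Rw.T@(np.array([.539,.032,.136])-c)); print('bobbin expected px',p[:2]/p[2])
x,y=(p[:2]/p[2]).astype(int); s=im[y-12:y+13,x-12:x+13].max(2); m=(s<100).astype(np.uint8); n,l,st,ce=cv2.connectedComponentsWithStats(m); print([(ce[i]+[x-12,y-12],st[i][4]) for i in range(1,n)])
```

```text
[ 12  13   6  59 351] [14.5  41.75]
[ 12  13   6  59 353] [14.5  41.92]
bobbin expected px [264.05078588 211.47217248]
[(array([266.92307692, 200.17948718]), np.int32(39)), (array([263.875 , 211.8125]), np.int32(16)), (array([275. , 219.5]), np.int32(2))]
```

The knob hasn't slipped in the grip. The bobbin's hole is within half a pixel of where a seated bobbin should be, and the shaft is held against its stop at about 22 N.

```bash
python3 -c "
from workcell import bot
print(bot.sign_off())"
```

```text
the job is handed in; nothing more can be done
None
```

I handed the job in at about 19 s on the robot's clock: the square bobbin is seated in the nest and released, and the knob is fully home on the D-shaft, still held down against its stop at about 22 N. I moved nothing else.

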